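Push a solder pallet into the corner of its bench fence

ROBOT

A 6-joint arm with a two-finger parallel gripper is mounted at the origin on the work surface. World frame = base frame: x ahead of the robot, y to its left, z up, the work surface at z = 0. Lengths are in mm, angles in rad, forces in N, time in s.
With the tool pointing down it reaches from about 300 to 850 mm from the base axis. Payload 4.2 kg.
Tool frame: the origin (TCP) lies midway between the tips of the shut fingers; the grasp point (between the pads) lies 19 mm behind it; x points along the fingers, y is the direction in which the jaws open and shut, and the axes are right-handed (so a half turn about x gives the same grasp; the last joint's range is limited). The gripper opens to 91 mm and grips with 3 to 60 N. Pads are 32 mm wide; open, the fingers measure 118 mm over their backs; the gripper's body (76 mm by 178 mm) begins 60 mm behind the grasp point.
Start: joints at [1.224, 0.32, 1.565, -0, 1.257, -0.02], TCP at [184.586, 544.584, 213.976] pointing down, gripper open.
Joint ranges: [-3.11, 3.11], [-0.84, 2.01], [0.21, 2.61], [-1.34, 4.49], [0.05, 2.63], [-2.56, 2.56]. Speed limits (rad/s): [2.57, 2.57, 3.14, 3.14, 3.14, 3.14].

INTERFACE

Orientations are given as a unit quaternion [w, x, y, z].
In Python, from rig import robot, imaging, workorder gives the robot as it stands. The module is installed in compiled form; this text tells all that it offers.
- The arm moves only by the tool move_arm, never from a script. Its argument "rows" is a list of rows, each a list of 5 numbers: the shift along the tool's x, y, z in cm, then the turn about the tool's x in degrees, then the opening, from 0 (shut) to 1 (fully open). In form: [[dx, dy, dz, spin, fingers], ...]. A call has 1 to 8 rows; each row is the pose to reach, as a shift and turn from the pose measured when the call began, along the tool's axes at that moment; what a row does not reach only later rows make up. A row lasts 1/8 s, in which the tool goes at most 62.5 mm and 10.7 degrees, less where a joint would pass 70% of its speed; a pose out of reach is approached as far as the arm can. A call with a gripper value outside its range is refused whole. The fingers move at their own pace and stop on an object; "newtons" is the grip in N (left out, the last holds). Time passes only in rows, so rows that repeat a pose let the fingers close. It gives the time, the measured TCP pose, the force and the opening at its end, in the units of the state.
- robot.read_state(): the state, without advancing time (a new reading comes with each control period).
- imaging.capture(name): name is "side" or "top"; returns the picture (400x640x3 uint8, blue, green, red); there is no depth.
- imaging.camera_info(name): a dict with "intrinsics" (3x3 intrinsics, pixels), "dist_coeffs" ([k1, k2, p1, p2, k3] as OpenCV has them; the pictures are not rectified), "eye" and "attitude" of the camera in the world. Camera axes: x right, y down, z forward; pixel columns grow to the right and rows downward; lengths in mm; the calibration is good to about 2 mm. A picture is of the moment at which its call begins. camera_info takes no time and is no camera call.
- workorder.hand_in(): hands the job in, once; it reports no verdict.
Trained networks look in the newest picture that a camera, given by its name, has taken for a name from the list of things; names that differ only in an ending like _2 or _b are one class to them, and where a whole thing is asked for, a point or a joint stands for the part that bears it (a point fixed in the world has none). Each returns a list of dicts, best first, with "confidence" (0 to 1); they miss things now and then, are a little off and sometimes report something else, mostly with a low value. They report only what shows in the picture. A call takes as long as a camera call.
- imaging.trace(camera, thing): "region" (400x640 bool, what is visible of it) and "box" ([left, top, right, bottom] in pixels, round what is visible of it).
The state is a dict: "clock": time; "q": joint angles; "joint_velocities": joint speeds; "tau": joint torques, N m; "tool_pos": TCP position; "eef_rot": TCP orientation; "ft_force": force on the tool from outside, world axes, zero at the start; "wrist_torque": the same for the moment, N m; "width": opening from 0.0 (shut) to 1.0 (fully open).
Only numpy, scipy, OpenCV 4.12 (cv2) and the standard library are available. Lean on these libraries where they do the work, as an engineer would, in place of code of your own. Each camera call takes 0.05 s, during which the arm holds its last target. There are 200 camera calls.

TASK

The parts on the blue circuit board are only plugged in and not yet soldered, so do not grasp, lift or tip the black pallet that holds it or put the fingers inside its rim: push it by its outer sides with your fingertips, smoothly along the green cutting mat, until it sits tight in the corner of the L-shaped aluminium fence, one long side flush along the fence's long leg and one short side flush against its short leg. Do not slam it along, leave the blue-handled cutters, the solder reel and the little sensor module where they lie, and finish with the hand clear of everything.

Things in the scene. Friction and masses are not known exactly. Their poses are not given: they have to be found in the camera images.
- fence: L of bare aluminium angle screwed to the mat, immovable. Origin: inner corner of its two upright inner faces, on the mat (z = 3 mm). Long leg: from the origin along -y, 320 mm, inner face in plane x = 0 facing -x (to the robot). Short leg: along -x, 100 mm, inner face in plane y = 0 facing -y. Legs 25 mm high, 4 mm thick; flat flanges 25 mm wide, with screw heads to 9 mm high, on the outer sides.
- pallet: Loose black rectangular tray, 0.35 to 0.7 kg, flat on the mat: 120 mm along its x, 160 mm along its y, upright outer faces to 20 mm high (no part above 22 mm), blue board in its sunken middle. Origin: centre of the underside. Starts 35 mm or more short of the short leg and clear of the long leg, turned up to 0.35 rad. Seated, its origin is at x = -60, y = -80 mm in the fence's frame, axes parallel.
- cutters: Bystander: flush cutters with blue handles lying flat, about 145 mm long and 61 mm wide, 13 mm high, jaws along their +x axis; origin under the middle. Lies further out on the outer (+y) side of the fence's short leg. Not to be moved.
- solder_reel: Bystander: grey reel of solder standing on its flange, 54 mm across, 40 mm high; origin at the centre of its underside. Stands on the robot's side of the fence, beyond the short leg's end. Not to be moved.
- sensor: Bystander: small light-blue sensor module lying flat, 24 x 16 x 7 mm, four pins along its +x axis; origin at the centre of its underside. Lies beside the outer side of the short leg. Not to be moved.

How it is judged (in metres and radians):
At the end, for the whole second after the job is handed in: The pallet lies flat and at rest on the mat, its origin within 3 mm of 60 mm from the fence's long leg and within 3 mm of 80 mm from its short leg, its long side parallel to the long leg within 0.025 rad (x of pallet in the frame of fence between -0.063 and -0.057 m and y of pallet in the frame of fence between -0.083 and -0.077 m and angle between the y axis of pallet and the y axis of fence, either way round below 0.025 rad and z of pallet in the frame of fence below 0.003 m and angle between pallet's own z axis and vertical below 0.03 rad and linear speed of pallet below 0.01 m/s); the robot touches nothing.
It fails at once if the pallet is lifted off the mat (6 mm) or tipped (0.08 rad) (z of pallet in the frame of fence above 0.006 m or angle between pallet's own z axis and vertical above 0.08 rad).
It fails at once if the pallet is slammed along (faster than 0.5 m/s) (linear speed of pallet above 0.5 m/s).
It fails at once if the cutters, the solder reel or the sensor module is moved by more than 15 mm (distance of any of cutters, solder_reel, sensor from where it was at the start of the episode above 0.015 m).
It fails at once if the fingers grasp the pallet's rim or reach into it (they touch it while the grasp point is over it and less than 36 mm above the mat) (contact force between the fingers and pallet above 1 N and x of the grasp point in the frame of pallet between -0.0575 and 0.0575 m and y of the grasp point in the frame of pallet between -0.0775 and 0.0775 m and z of the grasp point in the frame of pallet below 0.036 m).
It also fails if it takes over 45 s, if anything falls off the work surface, if the arm or the gripper's body presses on something with over 40 N, if the wrist force passes 120 N, or if a joint passes its speed limit or range.

## Working session

There is one attempt and no reset: what is moved stays moved. The work goes in short steps, Python scripts to look and compute and a tool call to move; the robot and the scene stay as the last step left them, time stands still between calls to the robot, and variables do not carry over. Pictures are saved under pics/ and viewed, about 8 in all and at most 12, crops included, and the job is handed in when it is done.

Besides the shell and the picture viewer there is one more tool, called after "Request:" in YAML: its name, and indented under it one key for each argument. move_arm: Moves the arm, as the interface text tells. Its arguments: {"type":"object","properties":{"rows":{"type":"array","items":{"type":"array","items":{"type":"number"}}},"newtons":{"type":"number"}},"required":["rows"]}

```bash
mkdir -p pics
cat > h.py <<'E'
import numpy as np, cv2
from rig import robot, imaging, workorder
from scipy.spatial.transform import Rotation as R
def cam(n):
    c=imaging.camera_info(n); return c
def w2p(n,P):
    c=cam(n); q=np.array(c['attitude'],float)
    M=q if q.shape==(3,3) else R.from_quat(q,scalar_first=True).as_matrix()
    r=cv2.Rodrigues(M.T)[0]; t=-M.T@np.array(c['eye'],float)
    return cv2.projectPoints(np.array(P,float).reshape(-1,3),r,t,np.array(c['intrinsics'],float),np.array(c['dist_coeffs'],float))[0].reshape(-1,2)
def p2w(n,uv,z):
    c=cam(n); q=np.array(c['attitude'],float)
    M=q if q.shape==(3,3) else R.from_quat(q,scalar_first=True).as_matrix()
    e=np.array(c['eye'],float)
    u=cv2.undistortPoints(np.array(uv,float).reshape(-1,1,2),np.array(c['intrinsics'],float),np.array(c['dist_coeffs'],float)).reshape(-1,2)
    d=np.c_[u,np.ones(len(u))]@M.T
    return e+d*((z-e[2])/d[:,2])[:,None]
E
python3 - <<'E'
from h import *
for n in('top','side'):
    im=imaging.capture(n); cv2.imwrite(f'pics/{n}0.png',im); print(cam(n))
    for t in('pallet','fence','cutters','solder_reel','sensor'):
        for r in imaging.trace(n,t)[:2]: print(n,t,round(r['confidence'],2),r['box'],r['region'].sum())
print(robot.read_state())
E
```

```text
{'intrinsics': array([[490.94793674,   0.        , 325.73695888],
       [  0.        , 490.94793674, 193.44531639],
       [  0.        ,   0.        ,   1.        ]]), 'dist_coeffs': array([-0.08443125,  0.        ,  0.        ,  0.        ,  0.        ]), 'eye': array([427.28010397,  83.22766641, 848.70634506]), 'attitude': array([-0.07599791,  0.71471349, -0.69118402,  0.07532324])}
top pallet 0.55 [357.4, 175.9, 460.0, 265.4] 6605
top fence 0.81 [279.2, 128.5, 478.8, 203.4] 3516
top cutters 0.87 [175.7, 169.8, 208.8, 252.5] 1209
top solder_reel 0.82 [244.5, 251.5, 277.4, 283.4] 932
top sensor 0.42 [250.1, 165.3, 266.0, 180.5] 131
{'intrinsics': array([[405.22891418,   0.        , 323.4846642 ],
       [  0.        , 405.22891418, 192.20803068],
       [  0.        ,   0.        ,   1.        ]]), 'dist_coeffs': array([-0.03557064,  0.        ,  0.        ,  0.        ,  0.        ]), 'eye': array([535.86837064, 517.29474527, 589.67975031]), 'attitude': array([ 0.02951521, -0.09131894,  0.94087285, -0.32488148])}
side pallet 0.87 [314.6, 110.2, 398.2, 186.5] 3967
side fence 0.56 
[... 179 characters left out ...]
 266.7] 129
{'clock': 0.6, 'q': array([ 1.22396850e+00,  3.19589394e-01,  1.56449329e+00,  1.93856094e-05,
        1.25737068e+00, -1.99877782e-02]), 'joint_velocities': array([-1.91979135e-04, -7.33106935e-04, -2.83606823e-03,  2.92100548e-04,
       -1.49155926e-03, -8.68412995e-05]), 'tau': array([ 1.74844045e-03, -4.12129569e+01, -2.32135195e+01,  7.29666883e-02,
        3.76674382e-02, -3.23652124e-06]), 'tool_pos': array([184.60125257, 544.59151195, 213.9846526 ]), 'eef_rot': array([ 0.69768797,  0.11509345,  0.69768283, -0.11499423]), 'ft_force': array([-0.02248669,  0.05005803, -0.67052519]), 'wrist_torque': array([ 0.04230799, -0.01322722, -0.02363128]), 'width': 0.9993134206530477}
```

View pics/top0.png

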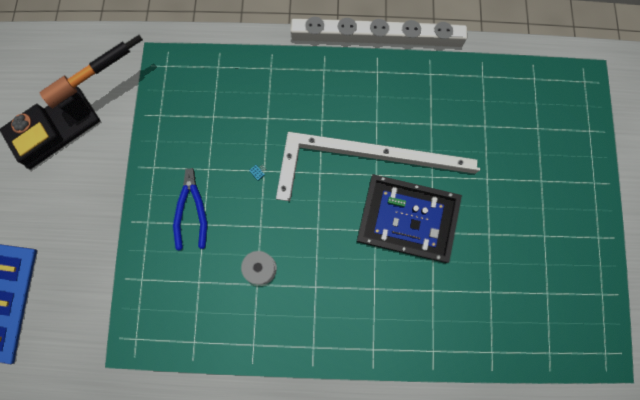

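View pics/side0.png

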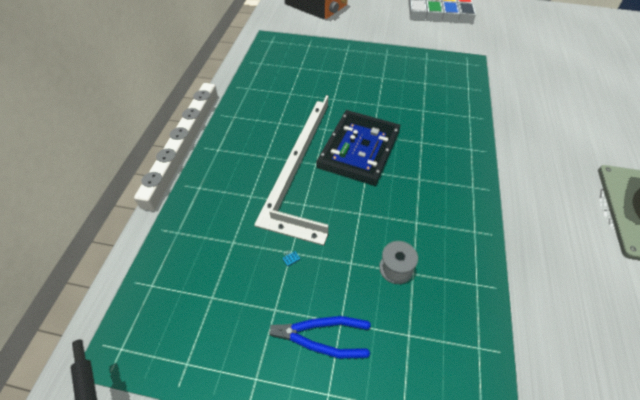

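```bash
cat > fit.py <<'E'
from h import *
from scipy.optimize import minimize
def box(x0,x1,y0,y1,z0,z1): return np.array([[x,y,z] for x in(x0,x1) for y in(y0,y1) for z in(z0,z1)],float)
MODELS={'pallet':[box(-60,60,-80,80,3,23)],
'fence':[box(0,4,-320,4,3,28),box(-100,4,0,4,3,28),box(0,25,-320,25,3,7),box(-100,25,0,25,3,7)]}
S=4
def rend(n,thing,p):
    m=np.zeros((400*S,640*S),np.uint8);c,s=np.cos(p[2]),np.sin(p[2])
    for b in MODELS[thing]:
        P=b.copy();P[:,0]=c*b[:,0]-s*b[:,1]+p[0];P[:,1]=s*b[:,0]+c*b[:,1]+p[1]
        h=cv2.convexHull(((w2p(n,P)+.5)*S).astype(np.float32)).astype(np.int32)
        cv2.fillConvexPoly(m,h,255)
    return cv2.resize(m,(640,400),interpolation=cv2.INTER_AREA)/255.
def fit(thing,masks,p0):
    def cost(p):
        return sum(np.abs(rend(n,thing,p)-m).sum()/m.sum() for n,m in masks.items())
    sim=np.array([p0]+[np.array(p0)+d for d in np.diag([15,15,.12])])
    r=minimize(cost,p0,method='Nelder-Mead',options=dict(initial_simplex=sim,xatol=.02,fatol=1e-5,maxiter=250))
    return r.x,r.fun
def infence(f,p):
    c,s=np.cos(f[2]),np.sin(f[2]);d=p[:2]-f[:2]
    return np.array([c*d[0]+s*d[1],-s*d[0]+c*d[1],p[2]-f[2]])
E
python3 - <<'E'
from fit import *
M={t:{} for t in MODELS}
for n in('top','side'):
    imaging.capture(n)
    for t in MODELS: M[t][n]=imaging.trace(n,t)[0]['region']*1.
    for t,z in(('cutters',10),('solder_reel',23),('sensor',7)):
        r=imaging.trace(n,t)[0]['region'];print(n,t,p2w(n,[np.argwhere(r).mean(0)[::-1]],z).round(0))
    print(p2w(n,[[298,146],[478,166],[410,218]] if n=='top' else [[272,212],[326,97],[358,147]],15).round(0))
c=p2w('top',[[298,146],[478,166],[410,218]],15)
d=c[0]-c[1];a=np.arctan2(d[1],d[0])-np.pi/2
F={}
for t,p0 in(('fence',[*c[0][:2],a]),('pallet',[*c[2][:2],a-.1])):
    for ms in(M[t],{'top':M[t]['top']},{'side':M[t]['side']}):
        x,f=fit(t,ms,p0);F.setdefault(t,x);print(t,list(ms),x.round(3),round(f,3))
print(infence(F['fence'],F['pallet']));np.save('fence.npy',F['fence'])
im=cv2.imread('pics/top0.png');im2=cv2.imread('pics/side0.png')
out=[]
for n,i in(('top',im),('side',im2)):
    for t in F:
        cs,_=cv2.findContours((cv2.resize(rend(n,t,F[t]),None,fx=4,fy=4)>.5).astype(np.uint8),1,2)
        i4=cv2.resize(i,None,fx=4,fy=4) if t=='fence' else i4
        cv2.drawContours(i4,cs,-1,(0,0,255) if t=='fence' else (0,255,255),1)
    out.append(i4[440:1120,1060:1960] if n=='top' else i4[340:1020,980:1680])
cv2.imwrite('pics/fit.png',cv2.resize(np.hstack(out),(800,340)))
E
```

```text
top cutters [[573. 322.  10.]]
top solder_reel [[476. 195.  23.]]
top sensor [[645. 212.   7.]]
[[ 693.  139.   15.]
 [ 668. -182.   15.]
 [ 570.  -60.   15.]]
side cutters [[573. 326.  10.]]
side solder_reel [[477. 195.  23.]]
side sensor [[647. 213.   7.]]
[[ 699.  135.   15.]
 [ 665. -189.   15.]
 [ 574.  -50.   15.]]
fence ['top', 'side'] [ 6.96534e+02  1.39235e+02 -1.19000e-01] 0.151
fence ['top'] [ 6.95524e+02  1.38137e+02 -1.18000e-01] 0.059
fence ['side'] [ 6.97251e+02  1.39914e+02 -1.17000e-01] 0.055
pallet ['top', 'side'] [ 5.71434e+02 -5.69410e+01 -2.09000e-01] 0.058
pallet ['top'] [ 5.70626e+02 -5.75570e+01 -2.09000e-01] 0.019
pallet ['side'] [ 5.72463e+02 -5.61830e+01 -2.04000e-01] 0.025
[-1.00823915e+02 -2.09689304e+02 -8.93765317e-02]
```

View pics/fit.png

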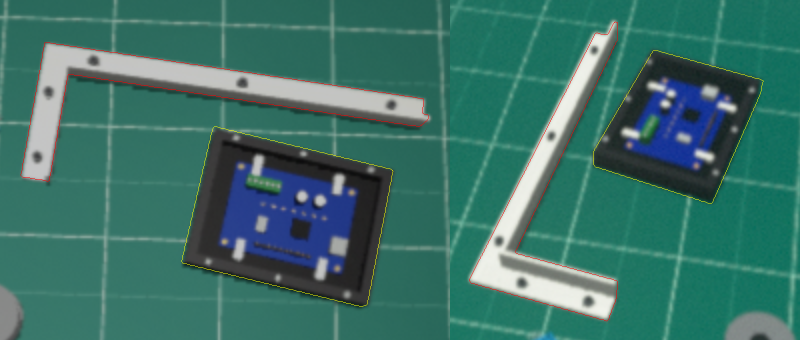

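```bash
cat > go.py <<'E'
from fit import *
def pose():
    s=robot.read_state();return s,np.array(s['tool_pos']),R.from_quat(s['eef_rot'],scalar_first=True)
def to(fx,fy,z,yaw=None):
    "target in fence frame; yaw=jaw direction (tool y) in fence frame, rad"
    s,t,r=pose();f=np.load('fence.npy');c,sn=np.cos(f[2]),np.sin(f[2])
    w=np.array([f[0]+c*fx-sn*fy,f[1]+sn*fx+c*fy,z])
    d=r.inv().apply(w-t)/10
    m=r.as_matrix();sp=0
    if yaw is not None:
        want=np.array([np.cos(yaw+f[2]),np.sin(yaw+f[2]),0])
        l=r.inv().apply(want);sp=np.degrees(np.arctan2(l[2],l[1]));sp=(sp+90)%180-90
    print('target',w.round(1),'d cm',d.round(2),'spin',round(sp,1))
def where():
    s,t,r=pose();f=np.load('fence.npy');m=r.as_matrix()
    p=infence(f,np.array([t[0],t[1],np.arctan2(m[1,1],m[0,1])]))
    print('clock',round(s['clock'],2),'tcp fence',p.round(3),'z',t[2].round(1),'F',np.array(s['ft_force']).round(1),'w',round(s['width'],2),'q',np.array(s['q']).round(2))
    print('axes in fence: toolY',(R.from_euler('z',-f[2])*r).apply([0,1,0]).round(3),'toolZ',(R.from_euler('z',-f[2])*r).apply([0,0,1]).round(3))
E
python3 - <<'E'
from go import *
where(); to(-215,-210,120,np.pi/2)
E
```

```text
clock 1.2 tcp fence [-556.61   341.42     1.364] z 214.0 F [ 0.4 -0.4 -0.5] w 1.0 q [ 1.22  0.32  1.56 -0.    1.26 -0.02]
axes in fence: toolY [0.206 0.979 0.   ] toolZ [ 0.979 -0.206  0.   ]
target [458.  -43.6 120. ] d cm [  9.4  -46.93  44.78] spin -11.9
```

Request:
move_arm:
  rows:
    - [0,-4,4,-2,1]
    - [0,-8,8,-4,1]
    - [0,-12,12,-6,1]
    - [0,-16,16,-8,1]
    - [0,-20,20,-10,1]
    - [0,-24,24,-12,1]
    - [0,-28,28,-12,1]
    - [0,-32,32,-12,1]

```text
clock: 2.2
tool_pos: [385.6, 137.2, 214.3]
eef_rot: [0.706, 0.042, 0.705, -0.041]
ft_force: [0.8, 0.3, 0.4]
width: 1.0
```

Run:
```python
from go import *
where(); to(-205,-215,40,np.pi/2)
```

```text
clock 2.2 tcp fence [-308.454  -39.11     1.573] z 214.3 F [0.8 0.3 0.4] w 1.0 q [ 0.31  0.05  1.9   0.    1.18 -1.14]
axes in fence: toolY [-0.002  1.     0.001] toolZ [1.    0.002 0.001]
target [467.4 -49.8  40. ] d cm [ 17.43 -17.63  10.28] spin 0.1
```

Request:
move_arm:
  rows:
    - [3,-4,2.5,0,1]
    - [6,-8,5,0,1]
    - [9,-12,7.5,0,1]
    - [12,-16,9.5,0,1]
    - [15,-17.5,10,0,1]
    - [18,-17.5,10,0,1]
    - [20.4,-17.5,10,0,1]
    - [20.4,-17.5,10,0,1]

```text
clock: 3.2
tool_pos: [463.5, -48.1, 9.1]
eef_rot: [0.705, 0.042, 0.707, -0.041]
ft_force: [0.8, 0.4, 0.5]
width: 1.0
```

Run:
```python
from go import *
where()
cv2.imwrite('pics/s1.png',imaging.capture('side')[60:330,200:500].repeat(2,0).repeat(2,1))
```

```text
clock 3.2 tcp fence [-209.027 -213.81     1.573] z 9.1 F [0.8 0.4 0.5] w 1.0 q [-0.13  0.39  2.08  0.    0.67 -1.58]
axes in fence: toolY [-0.002  1.     0.001] toolZ [ 1.     0.002 -0.003]
```

View pics/s1.png

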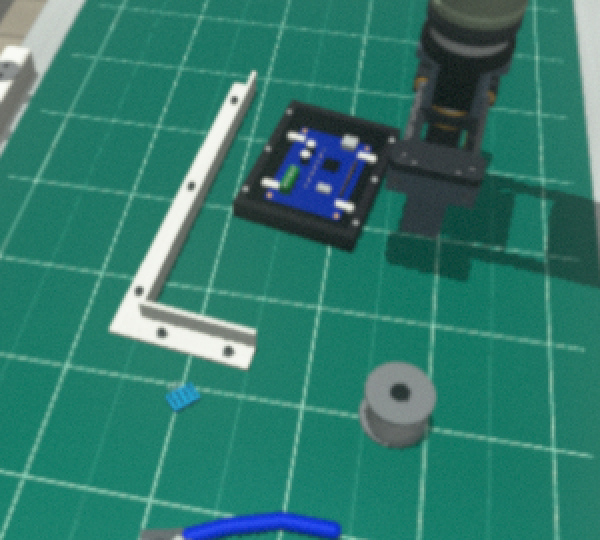

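Request:
move_arm:
  rows:
    - [0,0,0.8,0,1]
    - [0,0,1.6,0,1]
    - [0,0,2.3,0,1]
    - [0,0,3.0,0,1]
    - [0,0,3.7,0,1]
    - [0,0,4.4,0,1]
    - [0,0,5.1,0,1]
    - [0,0,5.8,0,1]

```text
clock: 4.25
tool_pos: [522.8, -54.9, 9.9]
eef_rot: [0.706, 0.042, 0.706, -0.041]
ft_force: [-2.1, -0.3, -1.0]
width: 1.001
```

```bash
cat > look.py <<'E'
from go import *
where();f=np.load('fence.npy');M={}
import sys
for n in('top','side'):
    imaging.capture(n);M[n]=imaging.trace(n,'pallet')[0]['region']*1.
p0=np.array([float(a) for a in sys.argv[1:4]])
c,s=np.cos(f[2]),np.sin(f[2]);w=[f[0]+c*p0[0]-s*p0[1],f[1]+s*p0[0]+c*p0[1],f[2]+p0[2]]
for ms in(M,{'top':M['top']},{'side':M['side']}):
    x,e=fit('pallet',ms,w);print(list(ms),infence(f,x).round(3),round(e,3))
E
python3 look.py -65 -200 0
```

```text
clock 4.25 tcp fence [-149.323 -213.46     1.573] z 9.9 F [-2.1 -0.3 -1. ] w 1.0 q [-0.13  0.46  1.94  0.    0.74 -1.58]
axes in fence: toolY [-0.002  1.     0.001] toolZ [1.    0.002 0.   ]
['top', 'side'] [-6.54510e+01 -2.03381e+02  9.90000e-02] 2.418
['top'] [-7.1671e+01 -1.7279e+02 -8.3000e-02] 2.163
['side'] [-6.62070e+01 -2.05467e+02  5.40000e-02] 0.207
```

Request:
move_arm:
  rows:
    - [0,0,0.3,0,1]
    - [0,0,0.6,0,1]
    - [0,0,0.9,0,1]
    - [0,0,1.1,0,1]
    - [0,0,1.2,0,1]
    - [0,0,1.3,0,1]
    - [0,0,1.4,0,1]

```text
clock: 5.32
tool_pos: [535.2, -56.4, 10.5]
eef_rot: [0.705, 0.042, 0.707, -0.041]
ft_force: [-7.4, 1.0, 6.5]
width: 1.001
```

Run:
```python
from go import *
where()
a=imaging.capture('top')
for r in imaging.trace('top','pallet'): print(r['confidence'],r['box'],r['region'].sum())
cv2.imwrite('pics/s2.png',np.hstack([cv2.resize(a[100:300,240:540],(400,267)),cv2.resize(imaging.capture('side')[60:260,200:500],(400,267))]))
```

```text
clock 5.33 tcp fence [-136.83  -213.455    1.573] z 10.5 F [-7.4  1.   6.5] w 1.0 q [-0.13  0.48  1.91  0.    0.76 -1.58]
axes in fence: toolY [-0.002  1.     0.001] toolZ [ 1.     0.002 -0.002]
0.89 [360.4, 157.3, 410.7, 230.3] 2030
```

View pics/s2.png

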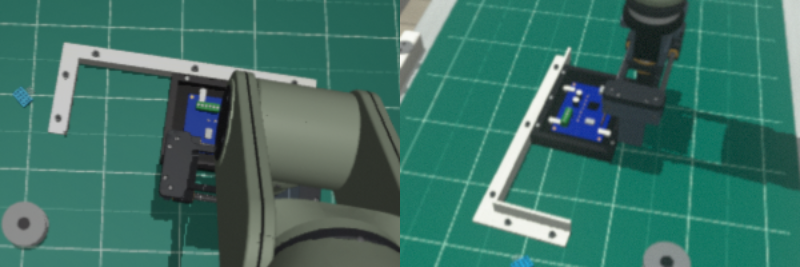

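Request:
move_arm:
  rows:
    - [0,0,-1.5,0,1]
    - [0,0,-3,0,1]
    - [-4,0,-3,0,1]
    - [-8,-2,-2,10,0.8]
    - [-8,-5,0,20,0.75]
    - [-8,-8,3,30,0.75]
    - [-8,-11,6,40,0.75]
    - [-8,-13,7.7,50,0.75]

```text
clock: 6.48
tool_pos: [597.5, -196.1, 90.3]
eef_rot: [0.621, 0.338, 0.621, -0.338]
ft_force: [-0.1, 0.1, -0.0]
width: 0.75
```

```bash
python3 look.py -60 -205 0
python3 - <<'E'
from go import *
to(-60,-335,60,0)
E
```

```text
clock 6.47 tcp fence [ -58.393 -344.737    0.694] z 90.3 F [-0.1  0.1 -0. ] w 0.75 q [-0.34  0.5   1.61  0.    1.04 -0.91]
axes in fence: toolY [0.769 0.64  0.   ] toolZ [ 0.64  -0.769 -0.001]
['top', 'side'] [-5.94010e+01 -2.05864e+02  3.00000e-03] 0.064
['top'] [-6.04590e+01 -2.06634e+02  5.00000e-03] 0.027
['side'] [-5.86660e+01 -2.05016e+02  2.00000e-03] 0.027
target [ 597.  -186.2   60. ] d cm [ 2.99  0.55 -0.59] spin 40.2
```

Request:
move_arm:
  rows:
    - [1,0.2,-0.2,10,0.75]
    - [3,0.5,-0.6,20,0.75]
    - [5,0.5,-0.6,30,0.75]
    - [7,0.5,-0.6,40.2,0.75]
    - [8,0.5,-0.6,40.2,0.75]
    - [8,0.5,-0.6,40.2,0.75]

```text
clock: 7.42
tool_pos: [595.6, -185.5, 9.6]
eef_rot: [-0.469, -0.527, -0.472, 0.529]
ft_force: [-0.3, -0.9, 0.1]
width: 0.755
```

Run:
```python
from go import *
where();to(-60,-180,10,0)
```

```text
clock 7.42 tcp fence [-6.14880e+01 -3.34491e+02  4.00000e-03] z 9.6 F [-0.3 -0.9  0.1] w 0.75 q [-0.32  0.58  1.7   0.    0.87 -0.21]
axes in fence: toolY [ 1.     0.004 -0.004] toolZ [ 0.004 -1.    -0.002]
target [615.5 -32.3  10. ] d cm [-1.000e-02  2.100e-01 -1.545e+01] spin 0.2
```

Request:
move_arm:
  rows:
    - [0,0,-0.9,0,0.75]
    - [0,0,-1.8,0,0.75]
    - [0,0.1,-2.6,0,0.75]
    - [0,0.1,-3.3,0,0.75]
    - [0,0.1,-4.0,0,0.75]
    - [0,0.1,-4.8,0,0.75]
    - [0,0.1,-5.6,0,0.75]
    - [0,0.1,-6.4,0,0.75]

```text
clock: 8.43
tool_pos: [604.3, -122.0, 10.0]
eef_rot: [-0.469, -0.527, -0.472, 0.528]
ft_force: [-0.6, -5.2, 2.9]
width: 0.749
```

```bash
python3 look.py -60 -174 0
```

```text
clock 8.43 tcp fence [-6.04490e+01 -2.70329e+02  4.00000e-03] z 10.0 F [-0.6 -5.2  2.9] w 0.75 q [-0.22  0.57  1.72  0.    0.86 -0.1 ]
axes in fence: toolY [ 1.     0.004 -0.004] toolZ [ 0.004 -1.    -0.001]
['top', 'side'] [-6.04880e+01 -1.72088e+02  1.00000e-03] 0.071
['top'] [-6.11780e+01 -1.73132e+02  4.00000e-03] 0.024
['side'] [-5.94670e+01 -1.70998e+02  1.50000e-02] 0.027
```

Request:
move_arm:
  rows:
    - [0,0,-1.0,0,0.75]
    - [0,0,-2.0,0,0.75]
    - [0,0,-3.0,0,0.75]
    - [0,0,-4.0,0,0.75]
    - [0,0,-5.0,0,0.75]
    - [0,0,-6.0,0,0.75]
    - [0,0,-7.0,0,0.75]
    - [0,0,-8.0,0,0.75]

```text
clock: 9.62
tool_pos: [612.6, -40.6, 9.4]
eef_rot: [-0.468, -0.527, -0.473, 0.529]
ft_force: [0.3, -2.6, -1.2]
width: 0.754
```

Request:
move_arm:
  rows:
    - [0,0,-0.3,0,0.75]
    - [0,0,-0.6,0,0.75]
    - [0,0,-0.8,0,0.75]
    - [0,0,-1.0,0,0.75]
    - [0,0,-1.1,0,0.75]
    - [0,0,-1.2,0,0.75]

```text
clock: 10.38
tool_pos: [613.7, -30.1, 9.4]
eef_rot: [-0.468, -0.527, -0.472, 0.529]
ft_force: [-0.9, -8.9, -0.9]
width: 0.753
```

```bash
python3 look.py -60 -82 0
```

```text
clock 10.38 tcp fence [-6.20180e+01 -1.78046e+02  4.00000e-03] z 9.4 F [-0.9 -8.9 -0.9] w 0.75 q [-0.07  0.57  1.72  0.    0.86  0.05]
axes in fence: toolY [ 1.     0.004 -0.007] toolZ [ 0.004 -1.    -0.001]
['top', 'side'] [-60.871 -80.883   0.   ] 0.201
['top'] [-6.1824e+01 -7.4780e+01  2.0000e-03] 0.094
['side'] [-6.0177e+01 -8.4639e+01  1.0000e-03] 0.094
```

Request:
move_arm:
  rows:
    - [0,0,-0.1,0,0.75]
    - [0,0,-0.2,0,0.75]
    - [0,0,-0.3,0,0.75]
    - [0,0,-0.3,0,0.75]

```text
clock: 11.08
tool_pos: [613.7, -30.1, 9.5]
eef_rot: [-0.469, -0.526, -0.472, 0.53]
ft_force: [-1.7, -11.9, -0.5]
width: 0.751
```

Request:
move_arm:
  rows:
    - [0,0,1.5,0,0.75]
    - [0,0,3,0,0.75]
    - [-4,0,3,0,0.75]
    - [-8,-2,1,-10,0.75]
    - [-9,-6,-2,-20,0.75]
    - [-9,-9,-5,-30,0.75]
    - [-9,-12,-7,-40,0.75]
    - [-9,-13,-9,-50,0.75]

```text
clock: 12.08
tool_pos: [493.6, 75.1, 100.4]
eef_rot: [0.648, 0.276, 0.653, -0.279]
ft_force: [-0.3, -0.1, 0.1]
width: 0.75
```

```bash
python3 look.py -60 -82 0
python3 - <<'E'
from go import *
to(-170,-85,60,np.pi/2)
E
```

```text
clock 12.07 tcp fence [-193.822  -87.866    0.883] z 100.4 F [-0.3 -0.1  0.1] w 0.75 q [ 0.13  0.31  1.89 -0.    0.94 -0.64]
axes in fence: toolY [ 0.635  0.773 -0.007] toolZ [ 0.773 -0.635 -0.005]
['top', 'side'] [-5.9931e+01 -8.1007e+01  1.5000e-02] 2.257
['top'] [-2.5140e+00 -7.9943e+01 -3.0000e-03] 2.044
['side'] [-6.0258e+01 -8.2639e+01  6.0000e-03] 0.106
target [517.6  75.1  60. ] d cm [4.02 1.66 1.44] spin -39.9
```

Request:
move_arm:
  rows:
    - [1,0.5,0.4,-10,0.75]
    - [3,1,0.8,-20,0.75]
    - [5,1.6,1.4,-30,0.75]
    - [7,1.6,1.4,-39.9,0.75]
    - [9,1.6,1.4,-39.9,0.75]
    - [9,1.6,1.4,-39.9,0.75]

```text
clock: 13.02
tool_pos: [516.1, 73.8, 8.9]
eef_rot: [0.703, 0.042, 0.709, -0.044]
ft_force: [0.2, 0.1, 1.8]
width: 0.75
```

Run:
```python
from go import *
where();to(-138,-85,10,np.pi/2)
```

```text
clock 13.03 tcp fence [-171.352  -86.506    1.569] z 8.9 F [0.2 0.1 1.8] w 0.75 q [ 0.12  0.46  1.94 -0.    0.75 -1.33]
axes in fence: toolY [ 0.002  1.    -0.003] toolZ [ 1.    -0.002 -0.009]
target [549.4  71.3  10. ] d cm [-0.14  0.16  3.33] spin -0.1
```

Request:
move_arm:
  rows:
    - [-0.1,0,0.8,0,0.75]
    - [-0.1,0,1.6,0,0.75]
    - [-0.1,0,2.2,0,0.75]
    - [-0.1,0,2.7,0,0.75]
    - [-0.1,0,3.0,0,0.75]
    - [-0.1,0,3.3,0,0.75]
    - [-0.1,0,3.6,0,0.75]
    - [-0.1,0,3.8,0,0.75]

```text
clock: 14.02
tool_pos: [549.7, 69.6, 9.2]
eef_rot: [0.699, 0.042, 0.712, -0.044]
ft_force: [-9.8, 3.2, 8.1]
width: 0.747
```

Request:
move_arm:
  rows:
    - [0,0,-1.5,0,0.75]
    - [0,0,-3,0,0.75]
    - [-4,0,-4,0,0.75]
    - [-9,0,-8,0,0.75]
    - [-14,0,-13,0,0.75]
    - [-19,0,-18,0,0.75]
    - [-20,0,-20,0,0.75]
    - [-20,0,-20,0,0.75]

```text
clock: 15.02
tool_pos: [353.7, 94.4, 214.5]
eef_rot: [0.701, 0.042, 0.711, -0.043]
ft_force: [-0.4, 0.0, -0.9]
width: 0.75
```

```bash
python3 look.py -60 -80 0
python3 - <<'E'
from go import *
a=imaging.capture('top');b=imaging.capture('side')
for n in('top','side'):
  for t,z in(('cutters',10),('solder_reel',23),('sensor',7)):
    r=imaging.trace(n,t)
    if r: print(n,t,p2w(n,[np.argwhere(r[0]['region']).mean(0)[::-1]],z).round(0))
cv2.imwrite('pics/s3.png',np.hstack([cv2.resize(a[100:300,240:540],(400,267)),cv2.resize(b[80:280,200:500],(400,267))]))
E
```

```text
clock 15.03 tcp fence [-335.06   -85.383    1.57 ] z 214.5 F [-0.4  0.  -0.9] w 0.75 q [ 0.23 -0.01  1.97  0.    1.19 -1.22]
axes in fence: toolY [ 0.001  1.    -0.002] toolZ [ 1.    -0.001 -0.013]
['top', 'side'] [-6.0356e+01 -8.1433e+01 -2.0000e-03] 0.142
['top'] [-6.1145e+01 -8.1135e+01 -1.0000e-03] 0.017
['side'] [-5.9167e+01 -8.8482e+01  1.0000e-03] 0.113
top cutters [[571. 324.  10.]]
top solder_reel [[476. 195.  23.]]
top sensor [[645. 211.   7.]]
side cutters [[573. 326.  10.]]
side solder_reel [[477. 195.  23.]]
side sensor [[646. 213.   7.]]
```

View pics/s3.png

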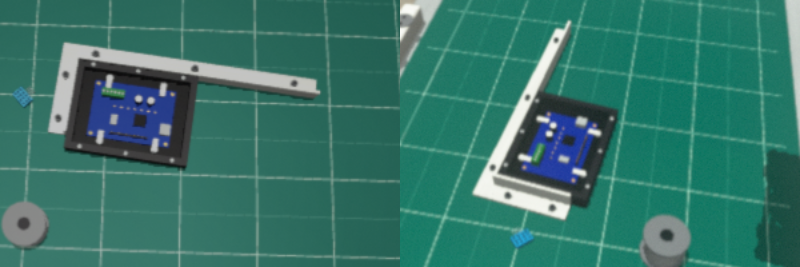

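```bash
python3 -c "
from rig import workorder
print(workorder.hand_in())"
```

```text
the job is handed in; nothing more can be done
None
```

The pallet sits in the corner of the fence, and I handed the job in at about 15 s of the 45 s. `hand_in` reports no verdict.

I pushed the pallet by its outer sides with the fingertips, at less than 0.1 m/s:
1. Against the long leg.
2. Along it until it stopped at the short leg, with about 12 N on the wrist.
3. Once more lightly toward the long leg, where it stopped at about 10 N.

**Final position:** the last top-camera fit gave x -61.1 mm, y -81.1 mm and -0.001 rad in the fence's frame. Measured against the top camera's own fit of the fence, that is about (-60, -80). The final picture shows no gap at either leg.

**One check disagreed:** the side-camera fit gave y = -88.5 mm. I put this down to the short leg hiding part of the pallet in that view. In the second push, the arm stopped moving while the force rose, which also points to the pallet being seated.

**Bystanders and hand:** the cutters, solder reel and sensor measured within about 3 mm of where they started. The hand finished clear of everything, about 210 mm up and 275 mm back from the pallet's centre.

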